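# Tighten the burr screw deep in the coffee mill

## Robot

A 6-joint arm with a two-finger parallel gripper is mounted at the origin on the work surface. World frame = base frame: x ahead of the robot, y to its left, z up, the work surface at z = 0. Lengths are in m, angles in rad, forces in N, time in s.
With the tool pointing down it reaches from about 0.35 to 0.975 m from the base axis. Payload 4.9 kg.
Tool frame: the origin (TCP) lies at the very end of the fingers, on their centre line; the grasp point (between the pads) lies 19 mm behind it; z points along the fingers, y is the line along which they close (so a half turn about z gives the same grasp; the last joint's range is limited). The gripper opens to 85 mm and grips with 20 to 120 N. Pads are 22 mm wide; open, the fingers measure 114 mm over their backs; the gripper's body (76 mm by 85 mm) begins 54 mm behind the grasp point. The pads swing forward as they close: fully open they stand 13 mm farther back than shut.
Start: joints at [-1.365, 0.053, 1.613, -0, 1.476, -0.119], TCP at [0.199, -0.592, 0.231] pointing down, gripper open.
Joint ranges: [-3.01, 3.01], [-1.01, 2.22], [0.06, 2.58], [-1.02, 4.17], [0.09, 2.62], [-3.14, 3.14]. Speed limits (rad/s): [2.57, 2.57, 3.14, 3.14, 3.14, 3.14].

## Interface

Orientations are given as a unit quaternion [w, x, y, z].
In Python, from plant import state, optics, ticket, nets gives the robot as it stands. The module is installed in compiled form; this text tells all that it offers.
- The arm moves only by the shell command python3 -m inch 'ROWS' [OPENING]. ROWS is JSON, a list of rows, each an object of numbers: "dx", "dy", "dz": the shift along the tool's x, y, z as a fraction of full scale; "rx", "ry", "rz": the turn, a rotation vector about the tool's x, y, z as a fraction of full scale. In form: [{"dx": .., "dy": .., "dz": .., "rx": .., "ry": .., "rz": ..}, ...]. A call has 1 to 5 rows; each row is the pose to reach, as a shift and turn from the pose commanded when the call began, along the tool's axes at that moment; what a row does not reach only later rows make up. Full scale, the value 1, is 0.8 m for a shift and 1.5 rad for a turn. A row lasts 1/10 s, in which the tool goes at most 50 mm and 8.59 degrees, less where a joint would pass 70% of its speed; a pose out of reach is approached as far as the arm can. A call with a number of a shift or a turn outside -1 to 1 is refused whole. A call with a gripper value outside its range is refused whole. OPENING is the opening, from -1 (shut) to 1 (fully open), set as the call begins (- or left out, the last holds). The fingers move at their own pace and stop on an object; the grip force is fixed at half the most. Time passes only in rows, so rows that repeat a pose let the fingers close. It gives the time, the measured TCP pose, the force, the opening and the grip force at its end, in the units of the state.
- state(): the state, without advancing time (a new reading comes with each control period).
- optics.grab_frame(name): name is "side" or "top"; returns the picture (480x640x3 uint8, red, green, blue); there is no depth.
- optics.camera_info(name): a dict with "fx", "fy", "cx", "cy" (pixels), "R" (3x3) and "t" (3): a world point X has camera coordinates R X + t. Camera axes: x right, y down, z forward; pixel columns grow to the right and rows downward; lengths in m; the calibration is good to about 2 mm. A picture is of the moment at which its call begins. camera_info takes no time and is no camera call.
- ticket.job_done(): hands the job in; it is judged then, once.
Trained networks look in the newest picture that a camera, given by its name, has taken for a name from the list of things; names that differ only in an ending like _2 or _b are one class to them, and where a whole thing is asked for, a point or a joint stands for the part that bears it (a point fixed in the world has none). Each returns a list of dicts, best first, with "confidence" (0 to 1); they miss things now and then, are a little off and sometimes report something else, mostly with a low value. They report only what shows in the picture. A call takes as long as a camera call.
- nets.boxes_of(camera, name): "bbox" ([centre column, centre row, width, height] in pixels, round what is visible of it).
- nets.outline_of(camera, name): "pixels" (480x640 bool, what is visible of it) and "bbox" ([centre column, centre row, width, height] in pixels, round what is visible of it).
The state is a dict: "time": time; "joint_pos": joint angles; "joint_vel": joint speeds; "joint_efforts": joint torques, N m; "tool_pos": TCP position; "tool_rot": TCP orientation; "contact_force": force on the tool from outside, world axes, zero at the start; "ft_torque": the same for the moment, N m; "gripper_width": opening from 0.0 (shut) to 1.0 (fully open); "grasp_force": force on a finger pad.
Only numpy, scipy, OpenCV 4.12 (cv2) and the standard library are available. Lean on these libraries where they do the work, as an engineer would, in place of code of your own. Each camera call takes 0.05 s, during which the arm holds its last target. There are 200 camera calls.

## Task

The coffee mill has been cleaned and its burr screw is still loose. Take the T-handled hex key from its wooden stand, lower it into the mill's throat and, without forcing it, turn it until it drops fully into the screw's hidden hex socket, then turn the screw clockwise (seen from above) as far as it goes. Put the key back standing in its stand's hole and leave the jar, the mug and the plastic hopper where they are.

Things in the scene. Friction and masses are not known exactly. Their poses are not given: they have to be found in the camera images.
- key_handle (a point): Centre of the cross-bar of the loose T-shaped hex key (0.45 kg, 129 mm tall, z from tip up to handle). The black bar is 80 mm long along y, 18 mm high and 14 mm thick along x: grasp across x, from above, at its middle. The steel shaft under the bar's middle is hexagonal, 24 mm across flats, 28 mm across corners; two flats face along +x and -x.
- key_tip (a point): Centre of the flat end of the key's shaft, 120 mm below key_handle, same axes. The lowest 5 mm are a narrower round lead (19 then 23 mm diameter), so that much enters the socket at any angle; the hexagon begins 5 mm above the tip.
- throat (a point): Centre of the mill's round top opening, 120 mm above the table; z up, the mill's front (drawer, dial) along +x. The opening is 70 mm wide and narrows as a grey funnel over 25 mm to an upright bore 29 mm wide, which leads down to just above the screw.
- socket_mouth (a point): Centre of the screw's socket mouth in the bore, 40 mm straight below throat (axes follow the mill, not the screw). Hexagon 25 mm across flats, 16 mm deep: a fully home key has its tip 16 mm below this point, an unaligned key stops at 5 mm. The hexagon's angle is unknown and repeats every 60 degrees; the key drops in within about 5 degrees of it. Press lightly, about 5 N.
- screw (a joint): Turn of the burr screw, rad, growing clockwise seen from above; it starts somewhere between 0 and 0.5 and a hard stop is at 1.4 (tight). It does not tell the direction of the hexagon. It turns stiffly (about 0.18 N m) and stays where it is left.
- stand_hole (a point): Centre of the top of the square hole (32 mm wide, 45 mm deep, flat floor, axes along the point's x and y) in the fixed wooden stand, a block 70 x 70 x 55 mm; z up, 55 mm above the table. The key starts standing in it on its tip, handle at the top.
- hopper_mid (a point): Half-way up the mill's frosted plastic bean hopper, standing upside down on the table: 120 mm wide at the foot, 60 mm at the top, 100 mm tall. Leave alone.
- jar_mid (a point): Half-way up the amber glass jar, 80 mm wide, 110 mm tall. Leave alone.
- mug_mid (a point): Half-way up the white mug, 76 mm wide, 85 mm tall, with a handle on its +y side. Leave alone.
- mill: The coffee mill without its hopper: a white round body 136 mm in diameter, 120 mm tall, standing firm on the table; origin at the centre of its foot, z up, its front with a drawer and a dial along +x.
- key: The hex key as a whole; origin at the centre of its tip (as key_tip), z up towards the handle.

How it is judged:
By the outcome, as a careful person would: the job done as asked, in the order asked, and still so for the second after the job is handed in, with the robot touching nothing.
It also fails if it takes over 61 s, if anything falls off the work surface, if the arm or the gripper's body presses on something with over 40 N, if the wrist force passes 120 N, or if a joint passes its speed limit or range.

## Working session

There is one attempt and no reset: what is moved stays moved. The work goes in short steps, Python scripts to look and compute and a shell command to move; the robot and the scene stay as the last step left them, time stands still between calls to the robot, and variables do not carry over. Pictures are saved under pics/ and viewed, at most 10 in all, crops included, and the job is handed in when it is done.

```bash
mkdir -p pics; cat > h.py <<'E'
import numpy as np, cv2
from plant import state, optics, ticket, nets
def ray(cam,u,v):
    c=optics.camera_info(cam);R=np.array(c["R"]);t=np.array(c["t"])
    o=-R.T@t; d=R.T@np.array([(u-c["cx"])/c["fx"],(v-c["cy"])/c["fy"],1]); return o,d
def atz(cam,u,v,z):
    o,d=ray(cam,u,v); return o+d*(z-o[2])/d[2]
def proj(cam,X):
    c=optics.camera_info(cam);p=np.array(c["R"])@np.array(X)+np.array(c["t"]); return [c["fx"]*p[0]/p[2]+c["cx"],c["fy"]*p[1]/p[2]+c["cy"]]
def save(cam,n):
    im=optics.grab_frame(cam); cv2.imwrite(f"pics/{n}.png",im[:,:,::-1]); return im
E
python3 - <<'E'
from h import *
np.set_printoptions(precision=3,suppress=True)
for c in("side","top"):
    save(c,c+"0"); print(c,ray(c,320,240))
    for n in("key_handle","key","throat","stand_hole","mill","hopper_mid","jar_mid","mug_mid"):
        print(n,[(np.round(b["bbox"],1).tolist(),round(b["confidence"],2)) for b in nets.boxes_of(c,n)[:2]])
print(state())
E
```

```text
side (array([ 0.287, -0.363,  0.56 ]), array([ 0.426,  0.575, -0.698]))
key_handle [([244.6, 201.0, 39.8, 58.4], 0.91)]
key [([242.1, 202.4, 40.2, 52.9], 0.91), ([409.8, 415.2, 130.5, 129.5], 0.38)]
throat [([409.0, 410.6, 27.2, 20.8], 0.67), ([410.5, 412.3, 128.8, 130.4], 0.65)]
stand_hole [([249.6, 235.6, 56.2, 55.5], 0.78)]
mill [([407.4, 412.4, 132.5, 135.3], 0.85)]
hopper_mid [([453.8, 260.1, 73.6, 84.0], 0.84)]
jar_mid [([377.9, 193.8, 45.2, 71.3], 0.98), ([243.2, 201.8, 36.7, 55.1], 0.64)]
mug_mid [([411.2, 411.6, 131.8, 136.7], 0.7), ([216.2, 333.2, 64.2, 80.8], 0.58)]
top (array([0.507, 0.028, 0.923]), array([ 0.077, -0.01 , -0.997]))
key_handle [([490.8, 281.4, 108.3, 101.7], 0.74), ([215.7, 270.4, 56.6, 31.7], 0.63)]
key [([219.1, 273.3, 60.8, 30.0], 0.86)]
throat [([493.5, 283.6, 104.6, 97.9], 0.69)]
stand_hole [([226.9, 270.4, 58.1, 52.5], 0.74)]
mill []
hopper_mid [([388.5, 128.4, 72.7, 66.4], 0.9)]
jar_mid [([273.9, 124.5, 47.7, 66.3], 0.81)]
mug_mid [([324.9, 363.2, 70.9, 54.4], 0.83)]
{'time': 0.9, 'joint_pos': array([-1.365,  0.053,  1.613,  0.   ,  1.476, -0.119]), 'joint_vel': array([-0.   , -0.   ,  0.001, -0.001,  0.001, -0.001]), 'joint_efforts': array([  0.   , -39.367, -37.047,  -0.   ,   0.   ,  -0.   ]), 'tool_pos': array([ 0.199, -0.592,  0.231]), 'tool_rot': array([-0.   ,  0.987,  0.162,  0.   ]), 'contact_force': array([-0.199, -0.081,  0.513]), 'ft_torque': array([ 0.01 , -0.013, -0.002]), 'grasp_force': 0.0, 'gripper_width': 1.0026286098501982}
```

View pics/top0.png

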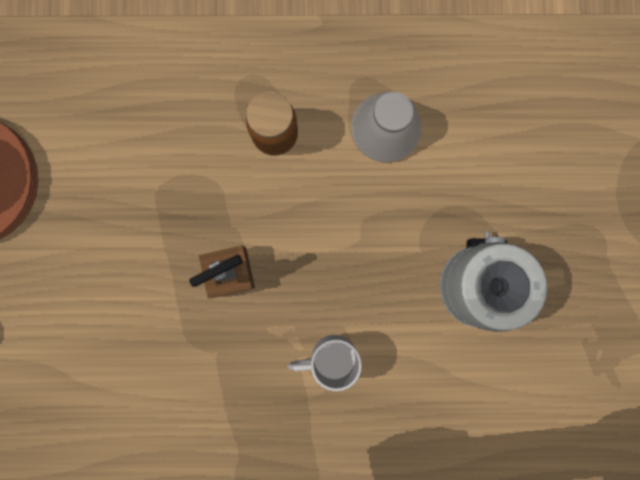

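View pics/side0.png

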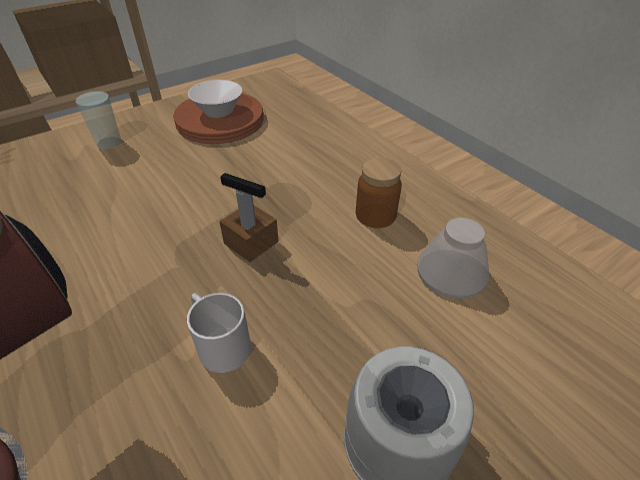

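Top view: bar runs (190,281)–(242,260), stand near (227,272), throat near (504,286). The mug is at (336,364) and clear of both. Now I'll rectify these areas onto metric planes to measure them.

```bash
cat >> h.py <<'E'
def rect(cam,im,c,z,half=0.08,n=400):
    # metric top-down patch: col -> -y, row -> -x
    P=np.float32([[c[0]+half,c[1]+half,z],[c[0]+half,c[1]-half,z],[c[0]-half,c[1]-half,z],[c[0]-half,c[1]+half,z]])
    H=cv2.getPerspectiveTransform(np.float32([proj(cam,p) for p in P]),np.float32([[0,0],[n,0],[n,n],[0,n]]))
    return cv2.warpPerspective(im,H,(n,n),flags=cv2.INTER_CUBIC)
E
python3 - <<'E'
from h import *
np.set_printoptions(precision=4,suppress=True)
im=cv2.imread("pics/top0.png"); sd=cv2.imread("pics/side0.png")
g=atz("top",216,271,.139); s=atz("top",227,272,.055); m=atz("top",504,286,.12)
print("rough",g,s,m)
# bar
for cam,I,box in(("top",im,(185,252,248,290)),("side",sd,(215,170,270,200))):
    x0,y0,x1,y1=box; k=(I[y0:y1,x0:x1].max(2)<45).astype(np.uint8)
    n,l,st,ce=cv2.connectedComponentsWithStats(k); j=1+np.argmax(st[1:,4])
    ys,xs=np.where(l==j); r=cv2.minAreaRect(np.float32(np.c_[xs+x0,ys+y0])); b=cv2.boxPoints(r); print(cam,r,st[j,4])
    print("corners@.139",[atz(cam,*p,.139)[:2] for p in b], "centre@.13",atz(cam,*r[0],.13 if cam=="side" else .137)[:2])
tiles=[rect("top",im,g,.139),rect("top",im,s,.055),rect("top",im,m,.12),rect("side",sd,g,.139),rect("side",sd,s,.055),rect("side",sd,m,.12)]
cs=[g,s,m]*2
for t in tiles:
    for q in range(0,400,50): cv2.line(t,(q,0),(q,6),(0,0,255),1); cv2.line(t,(0,q),(6,q),(0,0,255),1)
cv2.imwrite("pics/rect.png",cv2.resize(np.vstack([np.hstack(tiles[:3]),np.hstack(tiles[3:])]),(795,530),interpolation=cv2.INTER_AREA))
E
```

```text
rough [0.5247 0.1674 0.139 ] [0.5249 0.1652 0.055 ] [ 0.4992 -0.2473  0.12  ]
top ((215.90000915527344, 270.8000183105469), (9.391485214233398, 54.56005859375), 63.43495178222656) 461
corners@.139 [array([0.5141, 0.2049]), array([0.5479, 0.1361]), array([0.536 , 0.1301]), array([0.5022, 0.1989])] centre@.13 [0.5251 0.1679]
side ((242.80001831054688, 185.1000213623047), (47.11793899536133, 11.700427055358887), 18.434947967529297) 526
corners@.139 [array([0.4893, 0.1823]), array([0.5078, 0.2058]), array([0.5465, 0.1293]), array([0.5276, 0.1089])] centre@.13 [0.523  0.1668]
```

View pics/rect.png

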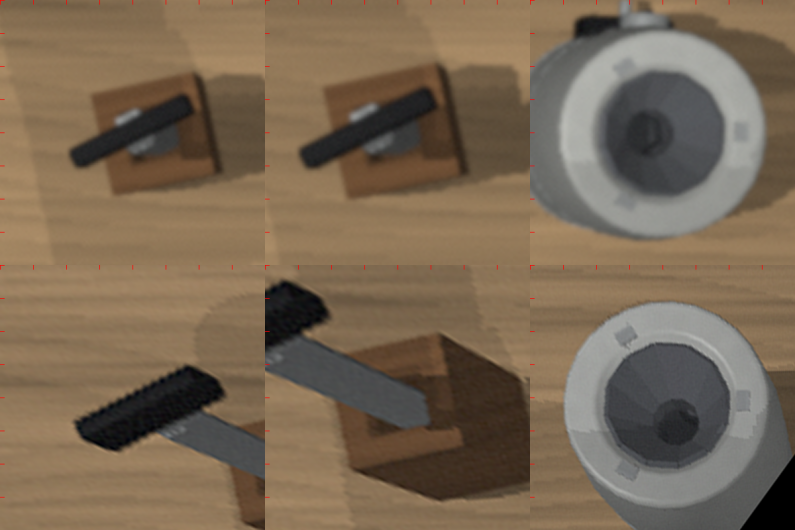

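Top and side fits agree to about 2 mm:

| Item | x (m) | y (m) | Yaw |
|---|---|---|---|
| Key bar | 0.524 | 0.167 | about 26° |
| Stand | 0.524 | 0.166 | about 12° |
| Throat | 0.497 | -0.249 | – |

I'll move above the key.

```bash
cat >> h.py <<'E'
def to(pos,yaw):
    "print fractions to reach TCP pos with tool y at world angle yaw (deg), tool down"
    from scipy.spatial.transform import Rotation as Ro
    s=state(); q=s["tool_rot"]; R=Ro.from_quat([q[1],q[2],q[3],q[0]])
    y=np.radians(yaw); Y=np.array([np.cos(y),np.sin(y),0]); Z=np.array([0,0,-1.]); T=Ro.from_matrix(np.c_[np.cross(Y,Z),Y,Z])
    d=R.inv().apply(np.array(pos)-s["tool_pos"])/.8; r=(R.inv()*T).as_rotvec()/1.5
    print("t",s["time"],"pos",np.round(s["tool_pos"],4),"yawY",np.round(np.degrees(np.arctan2(*R.apply([0,1,0])[1::-1])),2),"F",np.round(s["contact_force"],1),"w",round(float(s["gripper_width"]),3),"j6",round(s["joint_pos"][5],2),"\n d",np.round(d,4),"r",np.round(r,4))
E
A='0'
python3 -m inch '[{"dx":0.172,"dy":-0.192},{"dx":0.172,"dy":-0.192},{"dx":0.172,"dy":-0.192},{"dx":0.172,"dy":-0.192},{"dx":0.172,"dy":-0.192}]' 1
python3 -m inch '[{"dx":0.172,"dy":-0.192},{"dx":0.172,"dy":-0.192},{"dx":0.172,"dy":-0.192},{"dx":0.172,"dy":-0.192},{"dx":0.172,"dy":-0.192}]'
python3 -m inch '[{"dx":0.172,"dy":-0.192},{"dx":0.172,"dy":-0.192},{"dx":0.172,"dy":-0.192},{"dx":0.172,"dy":-0.192},{"dx":0.172,"dy":-0.192}]'
python3 -m inch '[{"dx":0.172,"dy":-0.192},{"dx":0.172,"dy":-0.192},{"dx":0.172,"dy":-0.192},{"dx":0.172,"dy":-0.192},{"dx":0.172,"dy":-0.192}]'
python3 -m inch '[{"rz":-0.5},{"rz":-0.5},{"rz":-0.5},{"rz":-0.5},{"rz":-0.5}]'
python3 -m inch '[{"rz":-0.48},{"rz":-0.48},{"rz":-0.48},{"rz":-0.48},{"rz":-0.48}]'
python3 -c "
from h import *
to([.524,.167,.18],26)"
```

```text
t 0.9 pos [ 0.1994 -0.5923  0.2313] yawY -71.39 F [-0.2 -0.1  0.5] w 1.003 j6 -0.12 
 d [ 0.6874 -0.77    0.0641] r [-0.     -0.     -1.1332]validation failed for argument at $[0]...
validation failed for argument at $[0]...
validation failed for argument at $[0]...
validation failed for argument at $[0]...
validation failed for argument at $[0]...
validation failed for argument at $[0]...
```

```bash

python3 -m inch '[{"dx":0.172,"dy":-0.192,"dz":0,"rx":0,"ry":0,"rz":0},{"dx":0.172,"dy":-0.192,"dz":0,"rx":0,"ry":0,"rz":0},{"dx":0.172,"dy":-0.192,"dz":0,"rx":0,"ry":0,"rz":0},{"dx":0.172,"dy":-0.192,"dz":0,"rx":0,"ry":0,"rz":0},{"dx":0.172,"dy":-0.192,"dz":0,"rx":0,"ry":0,"rz":0}]' 1
python3 -c "
from h import *
to([.524,.167,.18],26)"
```

```text
time: 1.4
tool_pos: [0.2823, -0.3991, 0.2312]
tool_rot: [-0.0, 0.987, 0.164, 0.0]
contact_force: [1.2, -0.8, 0.3]
gripper_width: 1.001
grasp_force: 0.0
t 1.4 pos [ 0.2823 -0.3991  0.2312] yawY -71.15 F [ 1.2 -0.8  0.3] w 1.001 j6 0.13 
 d [ 0.5145 -0.572   0.0648] r [ 3.0000e-04 -8.0000e-04 -1.1304e+00]
```

```bash

python3 -m inch '[{"dx":0.25,"dy":-0.28,"dz":0,"rx":0,"ry":0,"rz":0},{"dx":0.25,"dy":-0.28,"dz":0,"rx":0,"ry":0,"rz":0},{"dx":0.25,"dy":-0.28,"dz":0,"rx":0,"ry":0,"rz":0},{"dx":0.25,"dy":-0.28,"dz":0,"rx":0,"ry":0,"rz":0},{"dx":0.25,"dy":-0.28,"dz":0,"rx":0,"ry":0,"rz":0}]' >/dev/null
python3 -m inch '[{"dx":0.17,"dy":-0.19,"dz":0,"rx":0,"ry":0,"rz":0},{"dx":0.17,"dy":-0.19,"dz":0,"rx":0,"ry":0,"rz":0},{"dx":0.17,"dy":-0.19,"dz":0,"rx":0,"ry":0,"rz":0},{"dx":0.17,"dy":-0.19,"dz":0,"rx":0,"ry":0,"rz":0},{"dx":0.17,"dy":-0.19,"dz":0,"rx":0,"ry":0,"rz":0}]' >/dev/null
python3 -m inch '[{"dx":0,"dy":0,"dz":0,"rx":0,"ry":0,"rz":-0.5},{"dx":0,"dy":0,"dz":0,"rx":0,"ry":0,"rz":-0.5},{"dx":0,"dy":0,"dz":0,"rx":0,"ry":0,"rz":-0.5},{"dx":0,"dy":0,"dz":0,"rx":0,"ry":0,"rz":-0.5},{"dx":0,"dy":0,"dz":0,"rx":0,"ry":0,"rz":-0.5}]' >/dev/null
python3 -m inch '[{"dx":0,"dy":0,"dz":0,"rx":0,"ry":0,"rz":-0.5},{"dx":0,"dy":0,"dz":0,"rx":0,"ry":0,"rz":-0.5},{"dx":0,"dy":0,"dz":0,"rx":0,"ry":0,"rz":-0.5},{"dx":0,"dy":0,"dz":0,"rx":0,"ry":0,"rz":-0.5},{"dx":0,"dy":0,"dz":0,"rx":0,"ry":0,"rz":-0.5}]' >/dev/null
python3 -c "
from h import *
to([.524,.167,.18],26)"
```

```text
t 3.4 pos [0.4597 0.0135 0.2314] yawY 14.83 F [ 0.8  0.3 -0. ] w 0.997 j6 -0.39 
 d [0.165  0.1268 0.0642] r [ 0.      0.0004 -0.1299]
```

```bash

python3 -m inch '[{"dx":0.165,"dy":0.127,"dz":0,"rx":0,"ry":0,"rz":-0.13},{"dx":0.165,"dy":0.127,"dz":0,"rx":0,"ry":0,"rz":-0.13},{"dx":0.165,"dy":0.127,"dz":0,"rx":0,"ry":0,"rz":-0.13},{"dx":0.165,"dy":0.127,"dz":0,"rx":0,"ry":0,"rz":-0.13},{"dx":0.165,"dy":0.127,"dz":0.064,"rx":0,"ry":0,"rz":-0.13}]' >/dev/null
python3 - <<'E'
from h import *
to([.524,.167,.122],26)
a=save("side","s1"); b=save("top","t1")
cv2.imwrite("pics/c1.png",np.hstack([cv2.resize(a[100:280,160:340],(400,400)),cv2.resize(b[180:360,130:310],(400,400))])[:,:,::-1])
E
```

```text
t 3.9 pos [0.531  0.1699 0.1891] yawY 25.86 F [ 1.9  0.  -0.6] w 1.003 j6 -0.27 
 d [ 0.0009 -0.0107  0.0837] r [ 0.0104  0.0031 -0.0017]
```

View pics/c1.png

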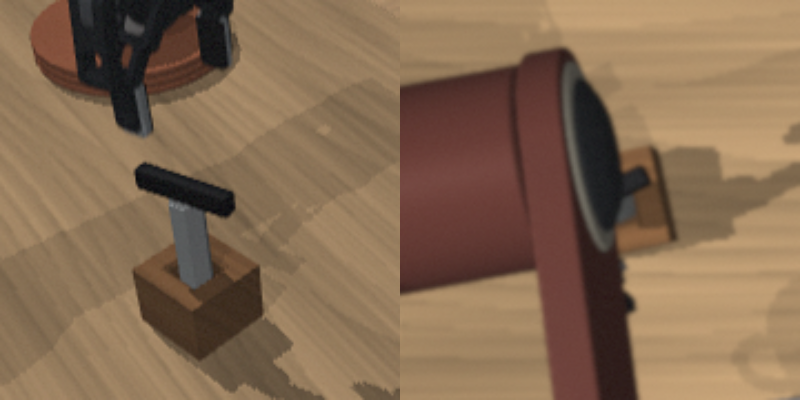

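Side crop: the open fingers are above the bar, one on each side of it, and the key stands upright. Next I'll descend and grip.

```bash

python3 -m inch '[{"dx":0,"dy":0,"dz":0,"rx":0,"ry":0,"rz":0},{"dx":0,"dy":0,"dz":0.03,"rx":0,"ry":0,"rz":0},{"dx":0,"dy":0,"dz":0.05,"rx":0,"ry":0,"rz":0},{"dx":0,"dy":0,"dz":0.07,"rx":0,"ry":0,"rz":0},{"dx":0,"dy":0,"dz":0.072,"rx":0,"ry":0,"rz":0}]' 
python3 -m inch '[{"dx":0,"dy":0,"dz":0,"rx":0,"ry":0,"rz":0},{"dx":0,"dy":0,"dz":0,"rx":0,"ry":0,"rz":0}]'
python3 -c "
from h import *
to([.524,.167,.122],26)"
```

```text
time: 4.5
tool_pos: [0.5235, 0.1671, 0.1218]
tool_rot: [-0.001, 0.532, 0.847, -0.001]
contact_force: [0.0, -0.1, -0.0]
gripper_width: 0.997
grasp_force: 0.0
time: 4.7
tool_pos: [0.5253, 0.1678, 0.1248]
tool_rot: [0.001, 0.532, 0.847, 0.001]
contact_force: [-0.2, 0.5, 0.3]
gripper_width: 1.002
grasp_force: 0.0
t 4.7 pos [0.5253 0.1678 0.1248] yawY 25.72 F [-0.2  0.5  0.3] w 1.002 j6 -0.27 
 d [-0.0002 -0.002   0.0034] r [ 0.001   0.0003 -0.0032]
```

```bash

python3 -m inch '[{"dx":0,"dy":-0.001,"dz":0.003,"rx":0,"ry":0,"rz":0},{"dx":0,"dy":-0.001,"dz":0.003,"rx":0,"ry":0,"rz":0},{"dx":0,"dy":-0.001,"dz":0.003,"rx":0,"ry":0,"rz":0}]' 
python3 -m inch '[{"dx":0,"dy":0,"dz":0,"rx":0,"ry":0,"rz":0},{"dx":0,"dy":0,"dz":0,"rx":0,"ry":0,"rz":0},{"dx":0,"dy":0,"dz":0,"rx":0,"ry":0,"rz":0},{"dx":0,"dy":0,"dz":0,"rx":0,"ry":0,"rz":0},{"dx":0,"dy":0,"dz":0,"rx":0,"ry":0,"rz":0}]' -1
python3 -m inch '[{"dx":0,"dy":0,"dz":0,"rx":0,"ry":0,"rz":0},{"dx":0,"dy":0,"dz":0,"rx":0,"ry":0,"rz":0},{"dx":0,"dy":0,"dz":0,"rx":0,"ry":0,"rz":0},{"dx":0,"dy":0,"dz":0,"rx":0,"ry":0,"rz":0},{"dx":0,"dy":0,"dz":0,"rx":0,"ry":0,"rz":0}]'
```

```text
time: 5.0
tool_pos: [0.524, 0.1675, 0.1216]
tool_rot: [0.0, 0.532, 0.847, 0.0]
contact_force: [-0.6, -0.0, 0.0]
gripper_width: 1.002
grasp_force: 0.0
time: 5.5
tool_pos: [0.5248, 0.1676, 0.1225]
tool_rot: [0.001, 0.532, 0.847, 0.001]
contact_force: [-1.9, -0.5, 7.4]
gripper_width: 0.143
grasp_force: 48.9
time: 6.0
tool_pos: [0.5248, 0.1676, 0.1225]
tool_rot: [0.001, 0.532, 0.847, 0.001]
contact_force: [-0.5, 0.1, 5.2]
gripper_width: 0.146
grasp_force: 62.2
```

```bash

python3 -m inch '[{"dx":0,"dy":0,"dz":-0.03,"rx":0,"ry":0,"rz":0},{"dx":0,"dy":0,"dz":-0.08,"rx":0,"ry":0,"rz":0},{"dx":0,"dy":0,"dz":-0.13,"rx":0,"ry":0,"rz":0},{"dx":0,"dy":0,"dz":-0.17,"rx":0,"ry":0,"rz":0},{"dx":0,"dy":0,"dz":-0.18,"rx":0,"ry":0,"rz":0}]' 
python3 -m inch '[{"dx":0,"dy":0,"dz":0,"rx":0,"ry":0,"rz":0},{"dx":0,"dy":0,"dz":0,"rx":0,"ry":0,"rz":0},{"dx":0,"dy":0,"dz":0,"rx":0,"ry":0,"rz":0}]'
python3 - <<'E'
from h import *
to([.497,-.249,.266],-33.7)
s=state(); p=s["tool_pos"]; a=save("side","s2")
print(proj("side",p),"tip",proj("side",p-[0,0,.1125]),"handle",proj("side",p+[0,0,.0075]))
u,v=map(int,proj("side",p-[0,0,.05])); print(u,v)
cv2.imwrite("pics/c2.png",cv2.resize(a[v-80:v+80,u-80:u+80],(560,560))[:,:,::-1])
E
```

```text
time: 6.5
tool_pos: [0.5251, 0.1677, 0.2684]
tool_rot: [0.002, 0.532, 0.847, 0.002]
contact_force: [0.9, 0.2, -4.0]
gripper_width: 0.149
grasp_force: 60.6
time: 6.8
tool_pos: [0.5225, 0.1672, 0.2616]
tool_rot: [-0.002, 0.532, 0.847, -0.002]
contact_force: [-0.5, 0.3, -4.7]
gripper_width: 0.145
grasp_force: 60.7
t 6.8 pos [0.5225 0.1672 0.2616] yawY 25.73 F [-0.5  0.3 -4.7] w 0.145 j6 -0.28 
 d [-0.4548 -0.2545 -0.0048] r [-0.004   0.001   0.6915]
[np.float64(231.3221859389674), np.float64(109.47136240657164)] tip [np.float64(240.9773052774022), np.float64(175.38896419634426)] handle [np.float64(230.588701298148), np.float64(104.46370307293893)]
235 140
```

View pics/c2.png

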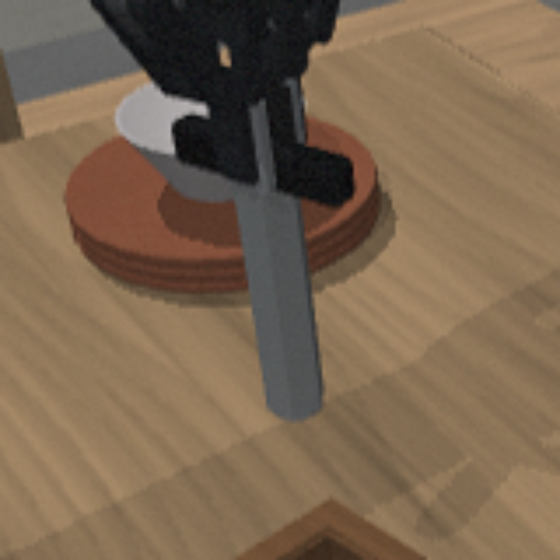

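Tip appears at about (240,176), predicted (241,175), so the key hangs upright as modelled. Carrying it to the throat.

```bash

python3 -m inch '[{"dx":-0.05,"dy":-0.028,"dz":-0.005,"rx":0,"ry":0,"rz":0},{"dx":-0.1,"dy":-0.056,"dz":-0.005,"rx":0,"ry":0,"rz":0},{"dx":-0.15,"dy":-0.084,"dz":-0.005,"rx":0,"ry":0,"rz":0},{"dx":-0.2,"dy":-0.112,"dz":-0.005,"rx":0,"ry":0,"rz":0},{"dx":-0.25,"dy":-0.14,"dz":-0.005,"rx":0,"ry":0,"rz":0}]' >/dev/null
python3 -m inch '[{"dx":-0.05,"dy":-0.028,"dz":0,"rx":0,"ry":0,"rz":0},{"dx":-0.1,"dy":-0.056,"dz":0,"rx":0,"ry":0,"rz":0},{"dx":-0.15,"dy":-0.084,"dz":0,"rx":0,"ry":0,"rz":0},{"dx":-0.19,"dy":-0.106,"dz":0,"rx":0,"ry":0,"rz":0},{"dx":-0.205,"dy":-0.1145,"dz":0,"rx":0,"ry":0,"rz":0}]' >/dev/null
python3 -m inch '[{"dx":0,"dy":0,"dz":0,"rx":0,"ry":0,"rz":0},{"dx":0,"dy":0,"dz":0,"rx":0,"ry":0,"rz":0},{"dx":0,"dy":0,"dz":0,"rx":0,"ry":0,"rz":0},{"dx":0,"dy":0,"dz":0,"rx":0,"ry":0,"rz":0}]'
python3 - <<'E'
from h import *
to([.497,-.249,.23],25.7)
s=state(); p=s["tool_pos"]; a=save("side","s3"); b=save("top","t3")
print("tip",proj("side",p-[0,0,.1125]),"throat",proj("side",[.497,-.249,.12]))
cv2.imwrite("pics/c3.png",cv2.resize(a[250:470,300:520],(600,600))[:,:,::-1])
E
```

```text
time: 8.25
tool_pos: [0.4988, -0.2476, 0.2692]
tool_rot: [-0.0, 0.531, 0.847, 0.0]
contact_force: [0.6, -0.2, -4.5]
gripper_width: 0.147
grasp_force: 60.7
t 8.25 pos [ 0.4988 -0.2476  0.2692] yawY 25.83 F [ 0.6 -0.2 -4.5] w 0.147 j6 -1.05 
 d [-0.0007 -0.0028  0.049 ] r [ 0.     -0.0002  0.0015]
tip [np.float64(419.70174414698096), np.float64(376.6024951934928)] throat [np.float64(413.68090559211277), np.float64(395.6352614765661)]
```

View pics/c3.png

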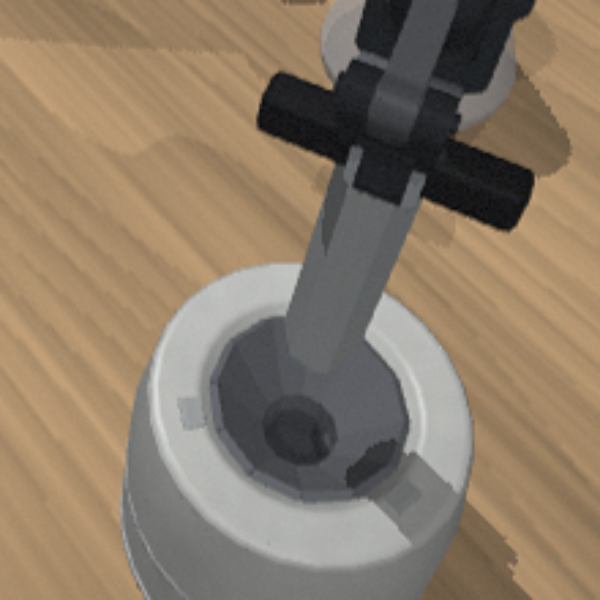

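The tip is about (418,380) and the funnel centre about (413,400), which matches the prediction within 1–2 mm. Lowering into the funnel.

```bash

python3 -m inch '[{"dx":-0.001,"dy":-0.0016,"dz":0.02,"rx":0,"ry":0,"rz":0},{"dx":-0.001,"dy":-0.0016,"dz":0.04,"rx":0,"ry":0,"rz":0},{"dx":-0.001,"dy":-0.0016,"dz":0.06,"rx":0,"ry":0,"rz":0},{"dx":-0.001,"dy":-0.0016,"dz":0.071,"rx":0,"ry":0,"rz":0},{"dx":-0.001,"dy":-0.0016,"dz":0.071,"rx":0,"ry":0,"rz":0}]' 
python3 -m inch '[{"dx":0,"dy":0,"dz":0,"rx":0,"ry":0,"rz":0},{"dx":0,"dy":0,"dz":0,"rx":0,"ry":0,"rz":0},{"dx":0,"dy":0,"dz":0,"rx":0,"ry":0,"rz":0}]'
python3 -m inch '[{"dx":0,"dy":0,"dz":0.003,"rx":0,"ry":0,"rz":0},{"dx":0,"dy":0,"dz":0.006,"rx":0,"ry":0,"rz":0},{"dx":0,"dy":0,"dz":0.008,"rx":0,"ry":0,"rz":0},{"dx":0,"dy":0,"dz":0.008,"rx":0,"ry":0,"rz":0}]'
python3 -c "
from h import *
to([.498,-.2488,.19],25.8);print(state()['ft_torque'])"
```

```text
time: 8.85
tool_pos: [0.4964, -0.2493, 0.2092]
tool_rot: [-0.003, 0.532, 0.847, 0.0]
contact_force: [-0.2, -0.8, -5.0]
gripper_width: 0.146
grasp_force: 60.7
time: 9.15
tool_pos: [0.4983, -0.2505, 0.2137]
tool_rot: [0.001, 0.532, 0.847, -0.0]
contact_force: [0.6, 0.2, -4.8]
gripper_width: 0.147
grasp_force: 60.7
time: 9.55
tool_pos: [0.4975, -0.25, 0.2056]
tool_rot: [-0.0, 0.532, 0.847, 0.0]
contact_force: [0.1, 0.5, -5.2]
gripper_width: 0.148
grasp_force: 60.8
t 9.55 pos [ 0.4975 -0.25    0.2056] yawY 25.73 F [ 0.1  0.5 -5.2] w 0.148 j6 -1.05 
 d [0.001  0.0012 0.0194] r [-0.0003 -0.0005 -0.0009]
[-0.02123393  0.0067531  -0.01220849]
```

```bash

python3 -m inch '[{"dx":0.0005,"dy":0.0007,"dz":0.002,"rx":0,"ry":0,"rz":0},{"dx":0.0005,"dy":0.0007,"dz":0.004,"rx":0,"ry":0,"rz":0},{"dx":0.0005,"dy":0.0007,"dz":0.006,"rx":0,"ry":0,"rz":0},{"dx":0.0005,"dy":0.0007,"dz":0.006,"rx":0,"ry":0,"rz":0}]'
python3 -c "
from h import *
to([.498,-.2488,.19],25.8);print(state()['ft_torque'])"
```

```text
time: 9.95
tool_pos: [0.4982, -0.2497, 0.2013]
tool_rot: [0.0, 0.532, 0.847, -0.0]
contact_force: [0.6, -0.5, -3.8]
gripper_width: 0.148
grasp_force: 60.8
t 9.95 pos [ 0.4982 -0.2497  0.2013] yawY 25.72 F [ 0.6 -0.5 -3.8] w 0.148 j6 -1.05 
 d [0.0011 0.0003 0.0142] r [ 0.0001  0.0004 -0.0009]
[-0.1712124  -0.12173645  0.00585431]
```

```bash

python3 -m inch '[{"dx":0,"dy":0,"dz":0.002,"rx":0,"ry":0,"rz":0},{"dx":0,"dy":0,"dz":0.004,"rx":0,"ry":0,"rz":0},{"dx":0,"dy":0,"dz":0.004,"rx":0,"ry":0,"rz":0},{"dx":0,"dy":0,"dz":0.004,"rx":0,"ry":0,"rz":0}]'
python3 -c "
from h import *
to([.498,-.2488,.19],25.8);print(state()['ft_torque'])"
```

```text
time: 10.35
tool_pos: [0.4982, -0.2497, 0.198]
tool_rot: [0.0, 0.532, 0.847, -0.0]
contact_force: [1.3, -1.5, -5.6]
gripper_width: 0.146
grasp_force: 60.5
t 10.35 pos [ 0.4982 -0.2497  0.198 ] yawY 25.72 F [ 1.3 -1.5 -5.6] w 0.146 j6 -1.05 
 d [0.0011 0.0003 0.01  ] r [ 0.0001  0.0004 -0.0009]
[-0.40454931 -0.24745746  0.04361494]
```

```bash

python3 -m inch '[{"dx":-0.001,"dy":0,"dz":0.001,"rx":0,"ry":0,"rz":0},{"dx":-0.001,"dy":0.0002,"dz":0.003,"rx":0,"ry":0,"rz":0},{"dx":-0.001,"dy":0.0002,"dz":0.005,"rx":0,"ry":0,"rz":0},{"dx":-0.001,"dy":0.0002,"dz":0.005,"rx":0,"ry":0,"rz":0}]'
python3 -c "
from h import *
to([.498,-.2488,.19],25.8);print(state()['ft_torque'])"
```

```text
time: 10.75
tool_pos: [0.4984, -0.2501, 0.1936]
tool_rot: [-0.0, 0.532, 0.847, 0.0]
contact_force: [-0.1, 0.3, -5.1]
gripper_width: 0.144
grasp_force: 60.6
t 10.75 pos [ 0.4984 -0.2501  0.1936] yawY 25.73 F [-0.1  0.3 -5.1] w 0.144 j6 -1.05 
 d [0.0017 0.0002 0.0046] r [-0.0001 -0.0003 -0.0009]
[-0.26434951 -0.18331176 -0.01790679]
```

```bash

python3 -m inch '[{"dx":0,"dy":0,"dz":0.002,"rx":0,"ry":0,"rz":0},{"dx":0,"dy":0,"dz":0.004,"rx":0,"ry":0,"rz":0},{"dx":0,"dy":0,"dz":0.006,"rx":0,"ry":0,"rz":0},{"dx":0,"dy":0,"dz":0.006,"rx":0,"ry":0,"rz":0}]'
python3 -m inch '[{"dx":0,"dy":0,"dz":0.001,"rx":0,"ry":0,"rz":0},{"dx":0,"dy":0,"dz":0.002,"rx":0,"ry":0,"rz":0},{"dx":0,"dy":0,"dz":0.002,"rx":0,"ry":0,"rz":0}]'
python3 -c "
from h import *
to([.498,-.2488,.19],25.8);print(state()['ft_torque'])"
```

```text
time: 11.15
tool_pos: [0.4983, -0.2502, 0.1888]
tool_rot: [-0.0, 0.532, 0.847, -0.0]
contact_force: [0.5, -0.8, -4.6]
gripper_width: 0.146
grasp_force: 60.5
time: 11.45
tool_pos: [0.4985, -0.2502, 0.1876]
tool_rot: [-0.0, 0.532, 0.847, -0.0]
contact_force: [-0.5, -0.3, -4.7]
gripper_width: 0.148
grasp_force: 60.6
t 11.45 pos [ 0.4985 -0.2502  0.1876] yawY 25.72 F [-0.5 -0.3 -4.7] w 0.148 j6 -1.05 
 d [ 0.0018  0.0002 -0.0031] r [-0.0001 -0.0001 -0.0009]
[-0.36194549 -0.0537356   0.01526457]
```

Not touching yet, so I'll step down until there's contact.

```bash

python3 -m inch '[{"dx":0,"dy":0,"dz":0.001,"rx":0,"ry":0,"rz":0},{"dx":0,"dy":0,"dz":0.002,"rx":0,"ry":0,"rz":0},{"dx":0,"dy":0,"dz":0.002,"rx":0,"ry":0,"rz":0}]'
python3 -m inch '[{"dx":0,"dy":0,"dz":0.001,"rx":0,"ry":0,"rz":0},{"dx":0,"dy":0,"dz":0.001,"rx":0,"ry":0,"rz":0},{"dx":0,"dy":0,"dz":0.001,"rx":0,"ry":0,"rz":0}]'
```

```text
time: 11.75
tool_pos: [0.4989, -0.2504, 0.1872]
tool_rot: [0.001, 0.532, 0.847, -0.0]
contact_force: [-1.1, -1.3, 0.3]
gripper_width: 0.146
grasp_force: 61.5
time: 12.05
tool_pos: [0.4991, -0.2506, 0.1868]
tool_rot: [0.001, 0.532, 0.847, -0.0]
contact_force: [-1.6, -1.0, 6.1]
gripper_width: 0.145
grasp_force: 62.5
```

```bash
cat > st.py <<'E'
from h import *
s=state(); to(s["tool_pos"],25.8); print("Tz",np.round(s["ft_torque"],3))
E
python3 -m inch '[{"dx":0,"dy":0,"dz":-0.0006,"rx":0,"ry":0,"rz":0.035},{"dx":0,"dy":0,"dz":-0.0006,"rx":0,"ry":0,"rz":0.07},{"dx":0,"dy":0,"dz":-0.0006,"rx":0,"ry":0,"rz":0.105},{"dx":0,"dy":0,"dz":-0.0006,"rx":0,"ry":0,"rz":0.105}]' >/dev/null; python3 st.py
python3 -m inch '[{"dx":0,"dy":0,"dz":0,"rx":0,"ry":0,"rz":0.035},{"dx":0,"dy":0,"dz":0,"rx":0,"ry":0,"rz":0.07},{"dx":0,"dy":0,"dz":0,"rx":0,"ry":0,"rz":0.105},{"dx":0,"dy":0,"dz":0,"rx":0,"ry":0,"rz":0.105}]' >/dev/null; python3 st.py
```

```text
t 12.45 pos [ 0.4988 -0.2506  0.187 ] yawY 16.65 F [-1.9 -0.7  6. ] w 0.145 j6 -0.89 
 d [0. 0. 0.] r [ 0.0003  0.0009 -0.1064]
Tz [-0.243  0.44   0.005]
t 12.85 pos [ 0.4987 -0.2506  0.187 ] yawY 7.63 F [-3.4 -0.2  5.4] w 0.144 j6 -0.73 
 d [0. 0. 0.] r [ 1.000e-04  8.000e-04 -2.114e-01]
Tz [-0.129  0.543 -0.046]
```

```bash

python3 -m inch '[{"dx":0,"dy":-0.0008,"dz":-0.0005,"rx":0,"ry":0,"rz":0.035},{"dx":0,"dy":-0.0008,"dz":-0.0005,"rx":0,"ry":0,"rz":0.07},{"dx":0,"dy":-0.0008,"dz":-0.0005,"rx":0,"ry":0,"rz":0.105},{"dx":0,"dy":-0.0008,"dz":-0.0005,"rx":0,"ry":0,"rz":0.105}]' >/dev/null; python3 st.py
python3 -m inch '[{"dx":0,"dy":0,"dz":0,"rx":0,"ry":0,"rz":0.035},{"dx":0,"dy":0,"dz":0,"rx":0,"ry":0,"rz":0.07},{"dx":0,"dy":0,"dz":0,"rx":0,"ry":0,"rz":0.105},{"dx":0,"dy":0,"dz":0,"rx":0,"ry":0,"rz":0.105}]' >/dev/null; python3 st.py
```

```text
t 13.25 pos [ 0.498  -0.2506  0.187 ] yawY -1.34 F [-2.3 -1.1  5.4] w 0.146 j6 -0.58 
 d [0. 0. 0.] r [ 1.000e-04  6.000e-04 -3.158e-01]
Tz [-0.175  0.552  0.037]
t 13.65 pos [ 0.4978 -0.2505  0.1868] yawY -10.35 F [-2.  -0.7  5.1] w 0.144 j6 -0.42 
 d [0. 0. 0.] r [-4.000e-04  3.000e-04 -4.206e-01]
Tz [-0.207  0.697  0.005]
```

```bash

python3 -m inch '[{"dx":0,"dy":-0.0006,"dz":-0.0005,"rx":0,"ry":0,"rz":0.035},{"dx":0,"dy":-0.0006,"dz":-0.0005,"rx":0,"ry":0,"rz":0.07},{"dx":0,"dy":-0.0006,"dz":-0.0005,"rx":0,"ry":0,"rz":0.105},{"dx":0,"dy":-0.0006,"dz":-0.0005,"rx":0,"ry":0,"rz":0.105}]' >/dev/null; python3 st.py
python3 -m inch '[{"dx":0,"dy":0,"dz":0,"rx":0,"ry":0,"rz":0.035},{"dx":0,"dy":0,"dz":0,"rx":0,"ry":0,"rz":0.07},{"dx":0,"dy":0,"dz":0,"rx":0,"ry":0,"rz":0.105},{"dx":0,"dy":0,"dz":0,"rx":0,"ry":0,"rz":0.105}]' >/dev/null; python3 st.py
```

```text
t 14.05 pos [ 0.4967 -0.25    0.185 ] yawY -19.34 F [-1.2 -2.2 -4.1] w 0.147 j6 -0.26 
 d [0. 0. 0.] r [-1.400e-03 -4.000e-04 -5.252e-01]
Tz [-0.602  0.209 -0.028]
t 14.45 pos [ 0.4964 -0.2499  0.1845] yawY -28.32 F [-1.2 -1.5 -6.6] w 0.147 j6 -0.11 
 d [0. 0. 0.] r [-2.200e-03 -6.000e-04 -6.297e-01]
Tz [-0.707  0.408  0.038]
```

Fz dropped and z fell, so the key is entering the socket. Lowering.

```bash

python3 -m inch '[{"dx":0,"dy":0,"dz":0.001,"rx":0,"ry":0,"rz":-0.02},{"dx":0,"dy":0,"dz":0.002,"rx":0,"ry":0,"rz":-0.04},{"dx":0,"dy":0,"dz":0.004,"rx":0,"ry":0,"rz":-0.04},{"dx":0,"dy":0,"dz":0.004,"rx":0,"ry":0,"rz":-0.04}]' >/dev/null; python3 st.py
```

```text
t 14.85 pos [ 0.497 -0.25   0.183] yawY -24.95 F [-2.2 -2.9 -4.7] w 0.146 j6 -0.16 
 d [0. 0. 0.] r [-8.000e-04 -3.000e-04 -5.905e-01]
Tz [-0.541  0.789  0.063]
```

```bash

python3 -m inch '[{"dx":-0.001,"dy":-0.0004,"dz":0.001,"rx":0,"ry":0,"rz":0},{"dx":-0.001,"dy":-0.0004,"dz":0.003,"rx":0,"ry":0,"rz":0},{"dx":-0.001,"dy":-0.0004,"dz":0.005,"rx":0,"ry":0,"rz":0},{"dx":-0.001,"dy":-0.0004,"dz":0.005,"rx":0,"ry":0,"rz":0}]' >/dev/null; python3 st.py
python3 -m inch '[{"dx":0,"dy":0,"dz":0.001,"rx":0,"ry":0,"rz":0},{"dx":0,"dy":0,"dz":0.003,"rx":0,"ry":0,"rz":0},{"dx":0,"dy":0,"dz":0.003,"rx":0,"ry":0,"rz":0}]' >/dev/null; python3 st.py
```

```text
t 15.25 pos [ 0.4967 -0.2505  0.1789] yawY -24.98 F [-2.3 -1.3 -4.8] w 0.148 j6 -0.17 
 d [0. 0. 0.] r [-2.000e-04 -4.000e-04 -5.908e-01]
Tz [-0.297  0.662  0.084]
t 15.55 pos [ 0.4967 -0.2506  0.1767] yawY -24.98 F [-2.3 -0.8 -4.4] w 0.144 j6 -0.17 
 d [0. 0. 0.] r [-2.000e-04 -3.000e-04 -5.909e-01]
Tz [-0.194  0.712  0.057]
```

```bash

python3 -m inch '[{"dx":0,"dy":-0.0006,"dz":0.001,"rx":0,"ry":0,"rz":0},{"dx":0,"dy":-0.0006,"dz":0.0015,"rx":0,"ry":0,"rz":0},{"dx":0,"dy":-0.0006,"dz":0.0015,"rx":0,"ry":0,"rz":0}]' >/dev/null; python3 st.py
python3 -m inch '[{"dx":0,"dy":0,"dz":0.0005,"rx":0,"ry":0,"rz":0},{"dx":0,"dy":0,"dz":0.001,"rx":0,"ry":0,"rz":0},{"dx":0,"dy":0,"dz":0.001,"rx":0,"ry":0,"rz":0}]' >/dev/null; python3 st.py
```

```text
t 15.85 pos [ 0.4968 -0.2507  0.1766] yawY -24.98 F [-2.4 -0.4 -0.3] w 0.142 j6 -0.17 
 d [0. 0. 0.] r [ 7.000e-04  4.000e-04 -5.908e-01]
Tz [-0.024  0.832  0.03 ]
t 16.15 pos [ 0.497  -0.2509  0.1766] yawY -24.98 F [-2.6  1.   5.1] w 0.145 j6 -0.17 
 d [0. 0. 0.] r [ 0.0011  0.0007 -0.5908]
Tz [0.097 1.034 0.01 ]
```

Fully home (floor at TCP 0.1766, tip z ≈ 0.064). Easing off a little and turning clockwise.

```bash

python3 -m inch '[{"dx":0,"dy":-0.0006,"dz":-0.0012,"rx":0,"ry":0,"rz":0.04},{"dx":0,"dy":-0.0006,"dz":-0.0012,"rx":0,"ry":0,"rz":0.08},{"dx":0,"dy":-0.0006,"dz":-0.0012,"rx":0,"ry":0,"rz":0.12},{"dx":0,"dy":-0.0006,"dz":-0.0012,"rx":0,"ry":0,"rz":0.16},{"dx":0,"dy":-0.0006,"dz":-0.0012,"rx":0,"ry":0,"rz":0.16}]' >/dev/null; python3 st.py
python3 -m inch '[{"dx":0,"dy":0,"dz":0,"rx":0,"ry":0,"rz":0.04},{"dx":0,"dy":0,"dz":0,"rx":0,"ry":0,"rz":0.08},{"dx":0,"dy":0,"dz":0,"rx":0,"ry":0,"rz":0.12},{"dx":0,"dy":0,"dz":0,"rx":0,"ry":0,"rz":0.16},{"dx":0,"dy":0,"dz":0,"rx":0,"ry":0,"rz":0.16}]' >/dev/null; python3 st.py
```

```text
t 16.65 pos [ 0.4962 -0.2504  0.1766] yawY -38.72 F [-3.  -0.1  4.3] w 0.146 j6 0.07 
 d [0. 0. 0.] r [ 4.000e-04  1.000e-04 -7.507e-01]
Tz [0.102 0.967 0.093]
t 17.15 pos [ 0.496  -0.2501  0.1765] yawY -52.4 F [-4.1  2.   3.6] w 0.143 j6 0.31 
 d [0. 0. 0.] r [-1.0e-04 -4.0e-04 -9.1e-01]
Tz [0.422 1.177 0.057]
```

```bash

python3 -m inch '[{"dx":-0.0005,"dy":-0.001,"dz":-0.0008,"rx":0,"ry":0,"rz":0.04},{"dx":-0.0005,"dy":-0.001,"dz":-0.0008,"rx":0,"ry":0,"rz":0.08},{"dx":-0.0005,"dy":-0.001,"dz":-0.0008,"rx":0,"ry":0,"rz":0.12},{"dx":-0.0005,"dy":-0.001,"dz":-0.0008,"rx":0,"ry":0,"rz":0.16}]' >/dev/null; python3 st.py
python3 -m inch '[{"dx":0,"dy":0,"dz":0,"rx":0,"ry":0,"rz":0.04},{"dx":0,"dy":0,"dz":0,"rx":0,"ry":0,"rz":0.08},{"dx":0,"dy":0,"dz":0,"rx":0,"ry":0,"rz":0.12}]' >/dev/null; python3 st.py
python3 - <<'E'
from h import *
a=save("side","s4");p=state()["tool_pos"]
cv2.imwrite("pics/c4.png",cv2.resize(a[290:450,340:500],(500,500))[:,:,::-1])
E
```

```text
t 17.55 pos [ 0.4953 -0.2495  0.1766] yawY -66.22 F [-2.5  2.   3.3] w 0.148 j6 0.55 
 d [0. 0. 0.] r [ 0.0000e+00 -9.0000e-04 -1.0707e+00]
Tz [0.472 0.895 0.203]
t 17.85 pos [ 0.4953 -0.2492  0.1766] yawY -76.53 F [-2.5  2.2  3.3] w 0.146 j6 0.73 
 d [0. 0. 0.] r [-4.0000e-04 -1.4000e-03 -1.1906e+00]
Tz [0.672 0.914 0.243]
```

View pics/c4.png

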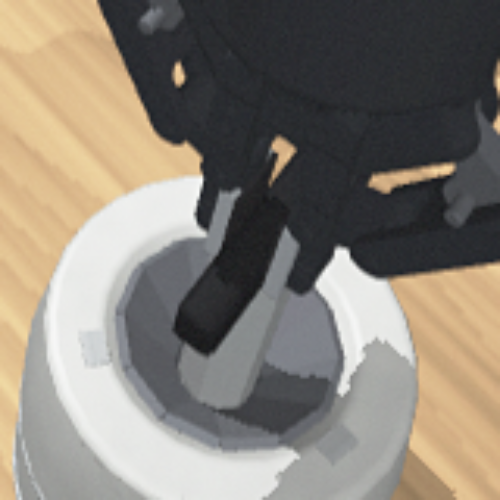

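The bar follows the fingers with no slip visible, and Tz is about 0.2 N m, so the screw is turning. I'll continue until the torque jumps.

```bash

python3 -m inch '[{"dx":-0.0005,"dy":-0.0005,"dz":-0.0005,"rx":0,"ry":0,"rz":0.04},{"dx":-0.0005,"dy":-0.0005,"dz":-0.0005,"rx":0,"ry":0,"rz":0.08},{"dx":-0.0005,"dy":-0.0005,"dz":-0.0005,"rx":0,"ry":0,"rz":0.12}]' >/dev/null; python3 st.py
python3 -m inch '[{"dx":0,"dy":0,"dz":0,"rx":0,"ry":0,"rz":0.04},{"dx":0,"dy":0,"dz":0,"rx":0,"ry":0,"rz":0.08}]' >/dev/null; python3 st.py
```

```text
t 18.2 pos [ 0.495  -0.2489  0.1767] yawY -86.74 F [-1.7  2.5  1.7] w 0.144 j6 0.91 
 d [0. 0. 0.] r [-1.0000e-04 -1.6000e-03 -1.3095e+00]
Tz [0.605 0.391 0.844]
t 18.4 pos [ 0.4954 -0.249   0.1767] yawY -93.44 F [-0.9  1.5  1. ] w 0.15 j6 1.03 
 d [0. 0. 0.] r [ 9.0000e-04 -1.3000e-03 -1.3874e+00]
Tz [0.481 0.246 1.82 ]
```

Torque jumped to 1.8 N m, which is the hard stop. Unwinding carefully to zero torque without loosening the screw.

```bash

python3 -m inch '[{"dx":0,"dy":0,"dz":-0.0005,"rx":0,"ry":0,"rz":-0.04},{"dx":0,"dy":0,"dz":-0.0005,"rx":0,"ry":0,"rz":-0.06},{"dx":0,"dy":0,"dz":-0.0005,"rx":0,"ry":0,"rz":-0.06}]' >/dev/null; python3 st.py
```

```text
t 18.7 pos [ 0.4949 -0.2487  0.1766] yawY -88.45 F [-1.   2.8 -0.5] w 0.141 j6 0.94 
 d [0. 0. 0.] r [-7.0000e-04 -1.7000e-03 -1.3294e+00]
Tz [0.868 0.418 0.151]
```

```bash

python3 -m inch '[{"dx":-0.0004,"dy":-0.001,"dz":-0.0005,"rx":0,"ry":0,"rz":-0.012},{"dx":-0.0004,"dy":-0.001,"dz":-0.0005,"rx":0,"ry":0,"rz":-0.012}]' >/dev/null; python3 st.py
python3 -m inch '[{"dx":0,"dy":0,"dz":-0.004,"rx":0,"ry":0,"rz":0},{"dx":0,"dy":0,"dz":-0.008,"rx":0,"ry":0,"rz":0},{"dx":0,"dy":0,"dz":-0.012,"rx":0,"ry":0,"rz":0},{"dx":0,"dy":0,"dz":-0.016,"rx":0,"ry":0,"rz":0}]' >/dev/null; python3 st.py
```

```text
t 18.9 pos [ 0.4943 -0.2484  0.1767] yawY -87.51 F [ 0.6  1.7 -4.4] w 0.14 j6 0.93 
 d [0. 0. 0.] r [-3.0000e-04 -8.0000e-04 -1.3185e+00]
Tz [ 0.604  0.087 -0.106]
t 19.3 pos [ 0.4903 -0.2461  0.1781] yawY -87.52 F [  9.   -2.7 -54.3] w 0.139 j6 0.93 
 d [0. 0. 0.] r [-1.0700e-02 -9.0000e-04 -1.3184e+00]
Tz [-0.804 -1.881  0.158]
```

The pull hit −54 N, so the key is wedged. Returning to where I started.

```bash

python3 -m inch '[{"dx":0,"dy":0,"dz":0.008,"rx":0,"ry":0,"rz":0},{"dx":0,"dy":0,"dz":0.014,"rx":0,"ry":0,"rz":0},{"dx":0,"dy":0,"dz":0.014,"rx":0,"ry":0,"rz":0}]' >/dev/null; python3 st.py; python3 - <<'E'
from h import *
a=save("side","s5");s=state();p=s["tool_pos"];print(s["tool_rot"],s["joint_efforts"])
b=save("top","t5")
cv2.imwrite("pics/c5.png",np.hstack([cv2.resize(a[290:450,340:500],(400,400)),cv2.resize(b[200:360,420:580],(400,400))])[:,:,::-1])
E
```

```text
t 19.6 pos [ 0.4928 -0.2478  0.1777] yawY -87.52 F [ -2.3   4.  -15.3] w 0.15 j6 0.93 
 d [0. 0. 0.] r [-4.5000e-03 -2.0000e-04 -1.3186e+00]
Tz [0.858 0.661 0.191]
[-0.00158003  0.99976259  0.02161944 -0.00220501] [ -1.44816242 -42.17329502 -48.19746852  -0.48217535  -1.49983361
   0.19565251]
```

View pics/c5.png

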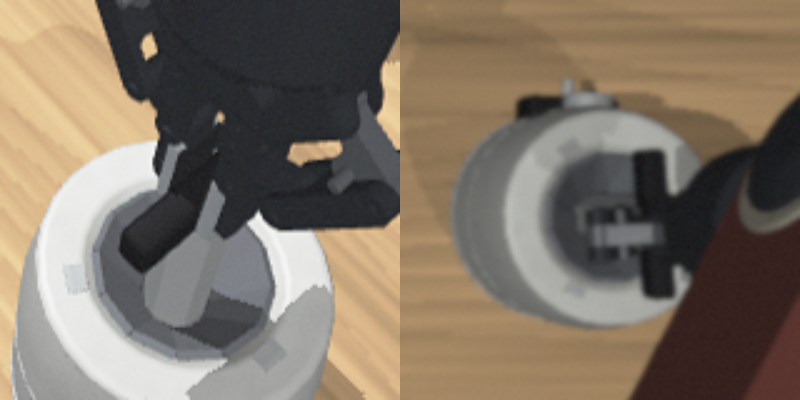

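The view shows no clear tilt. I'll release the tension, centre the key in the socket's rotational slack and null the side force.

```bash

python3 -m inch '[{"dx":0,"dy":-0.001,"dz":0.0025,"rx":0,"ry":0,"rz":0},{"dx":0,"dy":-0.001,"dz":0.0025,"rx":0,"ry":0,"rz":-0.015},{"dx":0,"dy":-0.001,"dz":0.0025,"rx":0,"ry":0,"rz":-0.015}]' >/dev/null; python3 st.py;
python3 -m inch '[{"dx":0,"dy":0,"dz":0,"rx":0,"ry":0,"rz":-0.015},{"dx":0,"dy":0,"dz":0,"rx":0,"ry":0,"rz":-0.015}]' >/dev/null; python3 st.py
```

```text
t 20.0 pos [ 0.4935 -0.2482  0.1778] yawY -86.25 F [ -3.6   3.3 -12.9] w 0.139 j6 0.91 
 d [0. 0. 0.] r [-1.2000e-03  1.0000e-03 -1.3038e+00]
Tz [0.745 1.123 0.136]
t 20.2 pos [ 0.4936 -0.2483  0.1778] yawY -84.97 F [ -3.9   3.  -12.3] w 0.145 j6 0.88 
 d [0. 0. 0.] r [-1.1000e-03  9.0000e-04 -1.2889e+00]
Tz [ 0.678  1.209 -0.139]
```

I'll let go so the strains release, then grip again.

```bash

python3 -m inch '[{"dx":0,"dy":0,"dz":0.002,"rx":0,"ry":0,"rz":0.01},{"dx":0,"dy":0,"dz":0.002,"rx":0,"ry":0,"rz":0.01}]' >/dev/null; python3 st.py;
python3 -m inch '[{"dx":0,"dy":0,"dz":0,"rx":0,"ry":0,"rz":0},{"dx":0,"dy":0,"dz":0,"rx":0,"ry":0,"rz":0},{"dx":0,"dy":0,"dz":0,"rx":0,"ry":0,"rz":0},{"dx":0,"dy":0,"dz":0,"rx":0,"ry":0,"rz":0}]' -0.1 >/dev/null; python3 st.py
python3 - <<'E'
from h import *
a=save("side","s6"); b=save("top","t6")
cv2.imwrite("pics/c6.png",np.hstack([cv2.resize(a[290:450,340:500],(400,400)),cv2.resize(b[200:360,420:580],(400,400))])[:,:,::-1])
E
```

```text
t 20.4 pos [ 0.4942 -0.2486  0.1777] yawY -85.83 F [-5.4  3.6 -7.8] w 0.144 j6 0.9 
 d [0. 0. 0.] r [ 5.0000e-04  1.1000e-03 -1.2988e+00]
Tz [0.757 1.299 0.08 ]
t 20.8 pos [ 0.4957 -0.2492  0.1782] yawY -85.84 F [ 0.5 -0.1  0.3] w 0.451 j6 0.9 
 d [0. 0. 0.] r [ 4.0000e-03  4.0000e-04 -1.2989e+00]
Tz [ 0.008  0.013 -0.061]
```

View pics/c6.png

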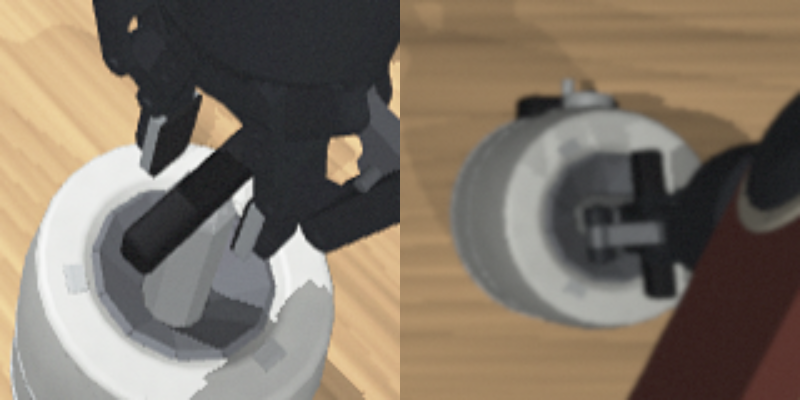

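Jaws are open, the key stands on its own and the forces read zero. The bar's near end is at crop (135,250). Working out its yaw and centre from the side view.

```bash
python3 - <<'E'
from h import *
np.set_printoptions(precision=4,suppress=True)
f=lambda u,v,z:atz("side",340+u/2.5,290+v/2.5,z)[:2]
a,b=f(125,237,.193),f(215,150,.193); d=b-a; print(a,b,"yaw of bar dir",np.degrees(np.arctan2(d[1],d[0])))
a2,b2=f(148,252,.193),f(240,165,.193); d=b2-a2; print(a2,b2,np.degrees(np.arctan2(d[1],d[0])))
p=state()["tool_pos"]; print(p)
for dx in(-.003,0,.003):
  q=[proj("side",[p[0]+dx+s*.04*np.cos(np.radians(4.2)),p[1]+s*.04*np.sin(np.radians(4.2)),.193]) for s in(-1,1)]
  print(dx,[( (u-340)*2.5,(v-290)*2.5) for u,v in q])
E
```

```text
[ 0.4522 -0.2479] [ 0.5046 -0.2417] yaw of bar dir 6.798488922993858
[ 0.4549 -0.257 ] [ 0.5076 -0.2518] 5.58654813654904
[ 0.495  -0.2486  0.177 ]
-0.003 [(np.float64(131.6159011468855), np.float64(244.83285233403407)), (np.float64(271.3622117336155), np.float64(121.66813676157062))]
0 [(np.float64(137.76767538299438), np.float64(240.24541408852556)), (np.float64(276.57181458185914), np.float64(117.83917398701902))]
0.003 [(np.float64(143.87987823842565), np.float64(235.6874846088104)), (np.float64(281.75078582459446), np.float64(114.03272488205687))]
```

```bash

python3 -m inch '[{"dx":0,"dy":0,"dz":0,"rx":0,"ry":0,"rz":0},{"dx":0,"dy":0,"dz":0,"rx":0,"ry":0,"rz":0},{"dx":0,"dy":0,"dz":0,"rx":0,"ry":0,"rz":0},{"dx":0,"dy":0,"dz":0,"rx":0,"ry":0,"rz":0},{"dx":0,"dy":0,"dz":0,"rx":0,"ry":0,"rz":0}]' -1 >/dev/null; python3 st.py
python3 -m inch '[{"dx":0,"dy":0,"dz":-0.001,"rx":0,"ry":0,"rz":0},{"dx":0,"dy":0,"dz":-0.002,"rx":0,"ry":0,"rz":0},{"dx":0,"dy":0,"dz":-0.002,"rx":0,"ry":0,"rz":0}]' >/dev/null; python3 st.py
```

```text
t 21.4 pos [ 0.4948 -0.2483  0.177 ] yawY -85.81 F [-0.8  1.8  5.2] w 0.149 j6 0.9 
 d [0. 0. 0.] r [ 0.0013 -0.     -1.2987]
Tz [0.209 0.124 0.103]
t 21.7 pos [ 0.4944 -0.2481  0.1771] yawY -85.82 F [1.2 0.4 0.4] w 0.142 j6 0.9 
 d [0. 0. 0.] r [ 3.0000e-04 -1.0000e-04 -1.2988e+00]
Tz [-0.084 -0.315  0.122]
```

```bash

python3 -m inch '[{"dx":0,"dy":0,"dz":-0.001,"rx":0,"ry":0,"rz":-0.008},{"dx":0,"dy":0,"dz":-0.002,"rx":0,"ry":0,"rz":-0.008},{"dx":0,"dy":0,"dz":-0.002,"rx":0,"ry":0,"rz":-0.008}]' >/dev/null; python3 st.py
python3 -m inch '[{"dx":0,"dy":0,"dz":-0.001,"rx":0,"ry":0,"rz":0},{"dx":0,"dy":0,"dz":-0.002,"rx":0,"ry":0,"rz":0},{"dx":0,"dy":0,"dz":-0.002,"rx":0,"ry":0,"rz":0}]' >/dev/null; python3 st.py
```

```text
t 22.0 pos [ 0.4939 -0.2478  0.1772] yawY -85.16 F [ 4.3 -0.5 -8.4] w 0.146 j6 0.89 
 d [0. 0. 0.] r [-1.1000e-03 -2.0000e-04 -1.2911e+00]
Tz [-0.46  -0.922 -0.109]
t 22.3 pos [ 0.4934 -0.2475  0.1773] yawY -85.15 F [  5.8  -3.2 -17.6] w 0.144 j6 0.89 
 d [0. 0. 0.] r [-2.300e-03 -3.000e-04 -1.291e+00]
Tz [-0.712 -1.337 -0.126]
```

```bash

python3 -m inch '[{"dx":0.002,"dy":0.0008,"dz":0,"rx":0,"ry":0,"rz":0},{"dx":0.002,"dy":0.0008,"dz":0,"rx":0,"ry":0,"rz":0}]' >/dev/null; python3 st.py
python3 -m inch '[{"dx":0,"dy":0,"dz":0,"rx":0,"ry":0,"rz":-0.008},{"dx":0,"dy":0,"dz":0,"rx":0,"ry":0,"rz":-0.008}]' >/dev/null; python3 st.py
python3 -m inch '[{"dx":0,"dy":0,"dz":0,"rx":0,"ry":0,"rz":-0.006},{"dx":0,"dy":0,"dz":0,"rx":0,"ry":0,"rz":-0.006}]' >/dev/null; python3 st.py
```

```text
t 22.5 pos [ 0.4943 -0.2477  0.1774] yawY -85.15 F [  2.8  -2.5 -19.7] w 0.149 j6 0.89 
 d [0. 0. 0.] r [-4.4000e-03  1.0000e-04 -1.2909e+00]
Tz [-0.591 -0.778 -0.073]
t 22.7 pos [ 0.4944 -0.2477  0.1776] yawY -84.42 F [  2.4  -2.5 -25.6] w 0.145 j6 0.87 
 d [0. 0. 0.] r [-4.0000e-03 -1.0000e-04 -1.2825e+00]
Tz [-0.65  -0.734 -0.06 ]
t 22.9 pos [ 0.4944 -0.2477  0.1778] yawY -83.9 F [  3.   -2.9 -24.8] w 0.148 j6 0.87 
 d [0. 0. 0.] r [-0.0039 -0.     -1.2764]
Tz [-0.684 -0.708  0.105]
```

```bash

python3 -m inch '[{"dx":0,"dy":0,"dz":0,"rx":0,"ry":0,"rz":-0.01},{"dx":0,"dy":0,"dz":0,"rx":0,"ry":0,"rz":-0.01}]' >/dev/null; python3 st.py
python3 -m inch '[{"dx":0,"dy":0,"dz":0,"rx":0,"ry":0,"rz":-0.01},{"dx":0,"dy":0,"dz":0,"rx":0,"ry":0,"rz":-0.01}]' >/dev/null; python3 st.py
python3 -m inch '[{"dx":0,"dy":0,"dz":0,"rx":0,"ry":0,"rz":0}]' >/dev/null; python3 st.py
```

```text
t 23.1 pos [ 0.4948 -0.2479  0.179 ] yawY -83.04 F [  2.   -1.4 -21.6] w 0.147 j6 0.85 
 d [0. 0. 0.] r [-0.003  -0.     -1.2664]
Tz [-0.424 -0.331  0.173]
t 23.3 pos [ 0.496  -0.2486  0.1825] yawY -82.19 F [ -1.3   0.7 -10.2] w 0.145 j6 0.84 
 d [0. 0. 0.] r [-2.0000e-04  1.0000e-04 -1.2565e+00]
Tz [0.189 0.642 0.095]
t 23.4 pos [ 0.4961 -0.2487  0.1827] yawY -82.22 F [-3.   1.4 -9.1] w 0.142 j6 0.84 
 d [0. 0. 0.] r [ 3.0000e-04  1.0000e-04 -1.2568e+00]
Tz [0.278 0.731 0.041]
```

It's coming free, and Tz is still on the clockwise side, so the screw hasn't been loosened. Lifting on.

```bash

python3 -m inch '[{"dx":-0.001,"dy":-0.0005,"dz":-0.002,"rx":0,"ry":0,"rz":-0.01},{"dx":-0.001,"dy":-0.0005,"dz":-0.005,"rx":0,"ry":0,"rz":-0.01},{"dx":-0.001,"dy":-0.0005,"dz":-0.005,"rx":0,"ry":0,"rz":-0.01}]' >/dev/null; python3 st.py
python3 -m inch '[{"dx":0,"dy":0,"dz":-0.002,"rx":0,"ry":0,"rz":0},{"dx":0,"dy":0,"dz":-0.004,"rx":0,"ry":0,"rz":0},{"dx":0,"dy":0,"dz":-0.004,"rx":0,"ry":0,"rz":0}]' >/dev/null; python3 st.py
```

```text
t 23.7 pos [ 0.4962 -0.249   0.1874] yawY -81.37 F [-2.8  0.2 -2.4] w 0.141 j6 0.82 
 d [0. 0. 0.] r [ 3.2000e-03  3.0000e-04 -1.2469e+00]
Tz [0.261 0.576 0.022]
t 24.0 pos [ 0.4957 -0.2487  0.1887] yawY -81.36 F [-0.9  0.5 -6.5] w 0.148 j6 0.82 
 d [0. 0. 0.] r [ 1.7000e-03  1.0000e-04 -1.2469e+00]
Tz [0.043 0.195 0.028]
```

Free. While still aligned I'll reinsert and check gently that the screw is still on its stop, stopping at low torque.

```bash

python3 -m inch '[{"dx":0,"dy":0,"dz":0.004,"rx":0,"ry":0,"rz":0},{"dx":0,"dy":0,"dz":0.008,"rx":0,"ry":0,"rz":0},{"dx":0,"dy":0,"dz":0.011,"rx":0,"ry":0,"rz":0},{"dx":0,"dy":0,"dz":0.011,"rx":0,"ry":0,"rz":0}]' >/dev/null; python3 st.py
python3 -m inch '[{"dx":0,"dy":0,"dz":0.001,"rx":0,"ry":0,"rz":0.015},{"dx":0,"dy":0,"dz":0.001,"rx":0,"ry":0,"rz":0.03}]' >/dev/null; python3 st.py
python3 -m inch '[{"dx":0,"dy":0,"dz":0,"rx":0,"ry":0,"rz":0.01},{"dx":0,"dy":0,"dz":0,"rx":0,"ry":0,"rz":0.01}]' >/dev/null; python3 st.py
```

```text
t 24.4 pos [ 0.4952 -0.2484  0.1785] yawY -81.36 F [-0.2  0.2 -2.5] w 0.145 j6 0.82 
 d [0. 0. 0.] r [ 2.0000e-04  1.0000e-04 -1.2468e+00]
Tz [-0.107  0.12   0.038]
t 24.6 pos [ 0.4952 -0.2484  0.1784] yawY -84.02 F [-0.3  0.9 -1.1] w 0.149 j6 0.87 
 d [0. 0. 0.] r [ 3.0000e-04  0.0000e+00 -1.2779e+00]
Tz [0.071 0.169 0.251]
t 24.8 pos [ 0.4953 -0.2483  0.1784] yawY -84.8 F [-0.2  1.  -1.3] w 0.148 j6 0.88 
 d [0. 0. 0.] r [ 4.0000e-04  0.0000e+00 -1.2869e+00]
Tz [0.018 0.196 0.323]
```

```bash

python3 -m inch '[{"dx":0,"dy":0,"dz":0,"rx":0,"ry":0,"rz":0.012},{"dx":0,"dy":0,"dz":0,"rx":0,"ry":0,"rz":0.012}]' >/dev/null; python3 st.py
python3 -m inch '[{"dx":0,"dy":0,"dz":0,"rx":0,"ry":0,"rz":0.012},{"dx":0,"dy":0,"dz":0,"rx":0,"ry":0,"rz":0.012}]' >/dev/null; python3 st.py
```

```text
t 25.0 pos [ 0.4952 -0.2483  0.1784] yawY -85.83 F [-0.3  0.3 -1.1] w 0.144 j6 0.9 
 d [0. 0. 0.] r [ 3.0000e-04  1.0000e-04 -1.2989e+00]
Tz [0.035 0.165 0.499]
t 25.2 pos [ 0.4952 -0.2483  0.1784] yawY -86.86 F [-0.3  0.1  0.5] w 0.143 j6 0.92 
 d [0. 0. 0.] r [ 3.0000e-04 -0.0000e+00 -1.3109e+00]
Tz [0.022 0.123 0.679]
```

Torque rises steadily past the friction level (0.68 N m), so it is tight. Unwinding to the free angle and lifting out.

```bash

python3 -m inch '[{"dx":0,"dy":0,"dz":-0.001,"rx":0,"ry":0,"rz":-0.04},{"dx":0,"dy":0,"dz":-0.001,"rx":0,"ry":0,"rz":-0.06}]' >/dev/null; python3 st.py
python3 -m inch '[{"dx":0,"dy":0,"dz":-0.002,"rx":0,"ry":0,"rz":0},{"dx":0,"dy":0,"dz":-0.004,"rx":0,"ry":0,"rz":0}]' >/dev/null; python3 st.py
```

```text
t 25.4 pos [ 0.4949 -0.2483  0.1783] yawY -81.69 F [ 0.1 -0.6 -4.7] w 0.147 j6 0.83 
 d [0. 0. 0.] r [-3.0000e-04 -1.0000e-04 -1.2508e+00]
Tz [-0.141 -0.044  0.009]
t 25.6 pos [ 0.4948 -0.2482  0.1814] yawY -81.78 F [ 0.4 -0.2 -4.6] w 0.147 j6 0.83 
 d [0. 0. 0.] r [-7.0000e-04 -1.0000e-04 -1.2518e+00]
Tz [-0.219 -0.106  0.027]
```

```bash

python3 -m inch '[{"dx":0,"dy":0,"dz":-0.008,"rx":0,"ry":0,"rz":0},{"dx":0,"dy":0,"dz":-0.016,"rx":0,"ry":0,"rz":0},{"dx":0,"dy":0,"dz":-0.024,"rx":0,"ry":0,"rz":0}]' >/dev/null; python3 st.py
python3 -m inch '[{"dx":0,"dy":0,"dz":-0.02,"rx":0,"ry":0,"rz":0},{"dx":0,"dy":0,"dz":-0.05,"rx":0,"ry":0,"rz":0},{"dx":0,"dy":0,"dz":-0.08,"rx":0,"ry":0,"rz":0},{"dx":0,"dy":0,"dz":-0.095,"rx":0,"ry":0,"rz":0},{"dx":0,"dy":0,"dz":-0.095,"rx":0,"ry":0,"rz":0}]' >/dev/null; python3 st.py
python3 -c "
from h import *
to([.524,.166,.278],12)"
```

```text
t 25.9 pos [ 0.4951 -0.2482  0.2022] yawY -81.72 F [ 0.1 -0.6 -4.4] w 0.148 j6 0.83 
 d [0. 0. 0.] r [-1.000e-04 -2.000e-04 -1.251e+00]
Tz [-0.044  0.017 -0.044]
t 26.4 pos [ 0.4962 -0.249   0.281 ] yawY -81.7 F [ 0.4 -0.7 -5. ] w 0.147 j6 0.83 
 d [0. 0. 0.] r [ 4.5000e-03  5.0000e-04 -1.2509e+00]
Tz [ 0.004  0.03  -0.012]
t 26.4 pos [ 0.4962 -0.249   0.281 ] yawY -81.7 F [ 0.4 -0.7 -5. ] w 0.147 j6 0.83 
 d [ 0.1092 -0.5083  0.0023] r [ 4.3000e-03 -1.0000e-04 -1.0903e+00]
```

Now back to the stand, with the same yaw and position as at the pick.

```bash

python3 -m inch '[{"dx":0.012,"dy":-0.056,"dz":0,"rx":0,"ry":0,"rz":0},{"dx":0.024,"dy":-0.112,"dz":0,"rx":0,"ry":0,"rz":0},{"dx":0.036,"dy":-0.168,"dz":0,"rx":0,"ry":0,"rz":0},{"dx":0.048,"dy":-0.224,"dz":0,"rx":0,"ry":0,"rz":0},{"dx":0.06,"dy":-0.28,"dz":0,"rx":0,"ry":0,"rz":0}]' >/dev/null
python3 -m inch '[{"dx":0.012,"dy":-0.056,"dz":0,"rx":0,"ry":0,"rz":0},{"dx":0.024,"dy":-0.112,"dz":0,"rx":0,"ry":0,"rz":0},{"dx":0.036,"dy":-0.168,"dz":0,"rx":0,"ry":0,"rz":0},{"dx":0.048,"dy":-0.21,"dz":0,"rx":0,"ry":0,"rz":0},{"dx":0.05,"dy":-0.23,"dz":0,"rx":0,"ry":0,"rz":0}]' >/dev/null
python3 -m inch '[{"dx":0,"dy":0,"dz":0,"rx":0,"ry":0,"rz":-0.09},{"dx":0,"dy":0,"dz":0,"rx":0,"ry":0,"rz":-0.18},{"dx":0,"dy":0,"dz":0,"rx":0,"ry":0,"rz":-0.27},{"dx":0,"dy":0,"dz":0,"rx":0,"ry":0,"rz":-0.36},{"dx":0,"dy":0,"dz":0,"rx":0,"ry":0,"rz":-0.45}]' >/dev/null
python3 -m inch '[{"dx":0,"dy":0,"dz":0,"rx":0,"ry":0,"rz":-0.09},{"dx":0,"dy":0,"dz":0,"rx":0,"ry":0,"rz":-0.18},{"dx":0,"dy":0,"dz":0,"rx":0,"ry":0,"rz":-0.27},{"dx":0,"dy":0,"dz":0,"rx":0,"ry":0,"rz":-0.36},{"dx":0,"dy":0,"dz":0,"rx":0,"ry":0,"rz":-0.45}]' >/dev/null
python3 -m inch '[{"dx":0,"dy":0,"dz":0,"rx":0,"ry":0,"rz":-0.09},{"dx":0,"dy":0,"dz":0,"rx":0,"ry":0,"rz":-0.18},{"dx":0,"dy":0,"dz":0,"rx":0,"ry":0,"rz":-0.27},{"dx":0,"dy":0,"dz":0,"rx":0,"ry":0,"rz":-0.35},{"dx":0,"dy":0,"dz":0,"rx":0,"ry":0,"rz":-0.35}]' >/dev/null
python3 -m inch '[{"dx":0,"dy":0,"dz":0,"rx":0,"ry":0,"rz":0},{"dx":0,"dy":0,"dz":0,"rx":0,"ry":0,"rz":0},{"dx":0,"dy":0,"dz":0,"rx":0,"ry":0,"rz":0},{"dx":0,"dy":0,"dz":0,"rx":0,"ry":0,"rz":0}]' >/dev/null
python3 -c "
from h import *
to([.5248,.1676,.185],25.7)"
```

```text
t 29.3 pos [0.5233 0.1681 0.2774] yawY 25.69 F [-0.1 -0.7 -5.7] w 0.149 j6 -0.27 
 d [-0.0014  0.0014  0.1155] r [-0.      0.     -0.0001]
```

```bash

python3 -m inch '[{"dx":-0.0014,"dy":0.0014,"dz":0.04,"rx":0,"ry":0,"rz":0},{"dx":-0.0014,"dy":0.0014,"dz":0.08,"rx":0,"ry":0,"rz":0},{"dx":-0.0014,"dy":0.0014,"dz":0.115,"rx":0,"ry":0,"rz":0},{"dx":-0.0014,"dy":0.0014,"dz":0.122,"rx":0,"ry":0,"rz":0},{"dx":-0.0014,"dy":0.0014,"dz":0.122,"rx":0,"ry":0,"rz":0}]' >/dev/null
python3 -m inch '[{"dx":0,"dy":0,"dz":0,"rx":0,"ry":0,"rz":0},{"dx":0,"dy":0,"dz":0,"rx":0,"ry":0,"rz":0},{"dx":0,"dy":0,"dz":0,"rx":0,"ry":0,"rz":0},{"dx":0,"dy":0,"dz":0,"rx":0,"ry":0,"rz":0}]' >/dev/null
python3 -c "
from h import *
to([.5248,.1676,.127],25.7)"
python3 -m inch '[{"dx":0,"dy":0,"dz":0.005,"rx":0,"ry":0,"rz":0},{"dx":0,"dy":0,"dz":0.01,"rx":0,"ry":0,"rz":0},{"dx":0,"dy":0,"dz":0.015,"rx":0,"ry":0,"rz":0},{"dx":0,"dy":0,"dz":0.015,"rx":0,"ry":0,"rz":0}]' >/dev/null
python3 st.py
```

```text
t 30.2 pos [0.5254 0.1677 0.181 ] yawY 25.72 F [-0.8 -0.6 -5.3] w 0.145 j6 -0.27 
 d [ 0.0002 -0.0008  0.0675] r [0.0012 0.0004 0.0003]
t 30.6 pos [0.5241 0.1674 0.1665] yawY 25.72 F [-1.7 -0.2 -5.6] w 0.143 j6 -0.27 
 d [0. 0. 0.] r [-0.0015 -0.0004 -0.0009]
Tz [ 0.015 -0.021  0.01 ]
```

```bash

python3 -m inch '[{"dx":0,"dy":0,"dz":0.008,"rx":0,"ry":0,"rz":0},{"dx":0,"dy":0,"dz":0.016,"rx":0,"ry":0,"rz":0},{"dx":0,"dy":0,"dz":0.016,"rx":0,"ry":0,"rz":0}]' >/dev/null
python3 st.py
python3 -m inch '[{"dx":0,"dy":0,"dz":0.01,"rx":0,"ry":0,"rz":0},{"dx":0,"dy":0,"dz":0.02,"rx":0,"ry":0,"rz":0},{"dx":0,"dy":0,"dz":0.026,"rx":0,"ry":0,"rz":0},{"dx":0,"dy":0,"dz":0.026,"rx":0,"ry":0,"rz":0},{"dx":0,"dy":0,"dz":0.026,"rx":0,"ry":0,"rz":0}]' >/dev/null
python3 st.py
```

```text
t 30.9 pos [0.5238 0.1675 0.1533] yawY 25.73 F [-0.1 -0.2 -5.1] w 0.142 j6 -0.27 
 d [0. 0. 0.] r [-0.0018 -0.0005 -0.0009]
Tz [-0.023  0.012  0.026]
t 31.4 pos [0.5247 0.1676 0.134 ] yawY 25.73 F [-0.4  0.6 -5.3] w 0.145 j6 -0.27 
 d [0. 0. 0.] r [-0.0002 -0.0001 -0.0008]
Tz [ 0.    -0.013  0.031]
```

```bash

python3 -m inch '[{"dx":0,"dy":0,"dz":0.004,"rx":0,"ry":0,"rz":0},{"dx":0,"dy":0,"dz":0.008,"rx":0,"ry":0,"rz":0},{"dx":0,"dy":0,"dz":0.01,"rx":0,"ry":0,"rz":0},{"dx":0,"dy":0,"dz":0.01,"rx":0,"ry":0,"rz":0}]' >/dev/null
python3 st.py
python3 -m inch '[{"dx":0,"dy":0,"dz":0.001,"rx":0,"ry":0,"rz":0},{"dx":0,"dy":0,"dz":0.002,"rx":0,"ry":0,"rz":0},{"dx":0,"dy":0,"dz":0.002,"rx":0,"ry":0,"rz":0}]' >/dev/null
python3 st.py
```

```text
t 31.8 pos [0.5245 0.1676 0.1257] yawY 25.73 F [ 0.7  0.3 -4.8] w 0.144 j6 -0.27 
 d [0. 0. 0.] r [-0.0005 -0.0001 -0.0008]
Tz [-0.007 -0.008 -0.027]
t 32.1 pos [0.5248 0.1676 0.1245] yawY 25.72 F [ 0.3  0.6 -5.3] w 0.147 j6 -0.27 
 d [0. 0. 0.] r [-0.     -0.     -0.0009]
Tz [-0.047  0.016 -0.035]
```

```bash

python3 -m inch '[{"dx":0,"dy":0,"dz":0.001,"rx":0,"ry":0,"rz":0},{"dx":0,"dy":0,"dz":0.0015,"rx":0,"ry":0,"rz":0},{"dx":0,"dy":0,"dz":0.0015,"rx":0,"ry":0,"rz":0}]' >/dev/null
python3 st.py
python3 -m inch '[{"dx":0,"dy":0,"dz":0.001,"rx":0,"ry":0,"rz":0},{"dx":0,"dy":0,"dz":0.001,"rx":0,"ry":0,"rz":0}]' >/dev/null
python3 st.py
```

```text
t 32.4 pos [0.5248 0.1676 0.1233] yawY 25.73 F [ 0.6  0.5 -4.4] w 0.149 j6 -0.27 
 d [0. 0. 0.] r [-0.0001 -0.     -0.0009]
Tz [-0.001  0.024 -0.   ]
t 32.6 pos [0.525  0.1676 0.1228] yawY 25.73 F [ 1.4 -0.4 -3.2] w 0.147 j6 -0.27 
 d [0. 0. 0.] r [ 0.0002  0.0001 -0.0009]
Tz [ 0.013  0.015 -0.003]
```

Touching the floor. I'll open, settle and retreat straight up.

```bash

python3 -m inch '[{"dx":0,"dy":0,"dz":0.0008,"rx":0,"ry":0,"rz":0},{"dx":0,"dy":0,"dz":0.0008,"rx":0,"ry":0,"rz":0}]' >/dev/null
python3 -m inch '[{"dx":0,"dy":0,"dz":0,"rx":0,"ry":0,"rz":0},{"dx":0,"dy":0,"dz":0,"rx":0,"ry":0,"rz":0},{"dx":0,"dy":0,"dz":0,"rx":0,"ry":0,"rz":0},{"dx":0,"dy":0,"dz":0,"rx":0,"ry":0,"rz":0},{"dx":0,"dy":0,"dz":0,"rx":0,"ry":0,"rz":0}]' 1 >/dev/null
python3 st.py
python3 -m inch '[{"dx":0,"dy":0,"dz":-0.02,"rx":0,"ry":0,"rz":0},{"dx":0,"dy":0,"dz":-0.06,"rx":0,"ry":0,"rz":0},{"dx":0,"dy":0,"dz":-0.1,"rx":0,"ry":0,"rz":0},{"dx":0,"dy":0,"dz":-0.14,"rx":0,"ry":0,"rz":0},{"dx":0,"dy":0,"dz":-0.15,"rx":0,"ry":0,"rz":0}]' >/dev/null
python3 -m inch '[{"dx":0,"dy":0,"dz":0,"rx":0,"ry":0,"rz":0},{"dx":0,"dy":0,"dz":0,"rx":0,"ry":0,"rz":0},{"dx":0,"dy":0,"dz":0,"rx":0,"ry":0,"rz":0},{"dx":0,"dy":0,"dz":0,"rx":0,"ry":0,"rz":0}]'
python3 -c "
from h import *
save('side','s9')"
```

```text
t 33.3 pos [0.5249 0.1676 0.1221] yawY 25.73 F [ 0.7  0.7 -0.5] w 0.973 j6 -0.27 
 d [0. 0. 0.] r [ 0.0002  0.0001 -0.0009]
Tz [ 0.009  0.038 -0.026]
time: 34.2
tool_pos: [0.5239, 0.1674, 0.2399]
tool_rot: [-0.001, 0.532, 0.847, -0.001]
contact_force: [-0.6, -0.1, -0.3]
gripper_width: 1.004
grasp_force: 0.0
```

View pics/s9.png

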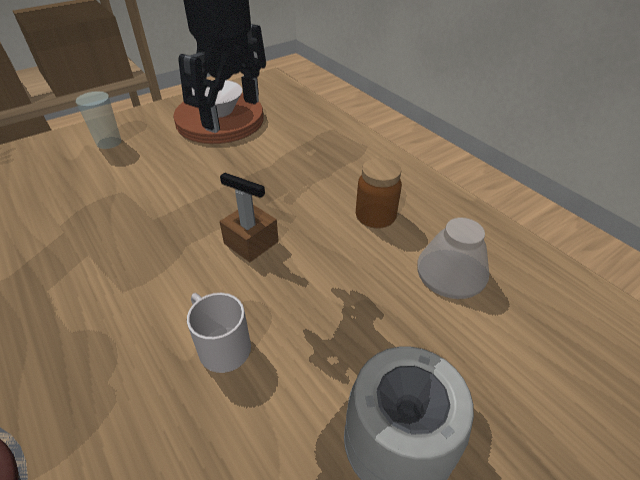

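The key stands upright in the stand with its bar at (243,185), as at the start. The jar, mug and hopper haven't moved, and the gripper is clear.

```bash
python3 -c "
from h import *
print(ticket.job_done())"
```

```text
the job is handed in; nothing more can be done
None
```

The burr screw is tight against its hard stop, the key is back upright in its stand, and the jar, mug and hopper weren't touched; the job was handed in at about 34 s. The first tightening peaked at 1.8 N m and wedged the key (54 N at the wrist), so I freed it and re-checked the stop gently.

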